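Hold a fly-sample slide flush on the tilted light stage

TASK

Pick up the orange sample slide by its grip fin and hold it flat on the sloping light stage, flush with the slope of the lit pad, centred over the white window and with its long side running straight up the slope (either end up). The slope has no ledge, so finish while still gripping the slide and pressing it lightly and steadily against the sprung pad; do not force the panel out of its set angle, and leave the blue slide, the spool, the bottle and the fly box where they are.

Things in the scene. Friction and masses are not known exactly. Their poses are not given: they have to be found in the camera images.
- orange_slide: Loose sample slide, 50 to 100 g: stiff flat plate 84 x 56 x 6 mm, orange frame, clear pane with a red fly sealed in it, upright orange grip fin on its upper side. Starts flat on the table, fin up. Origin: centre of the plate's underside, the face to lay on the panel; x along the 84 mm side, y along the 56 mm side, z out of the upper side.
- orange_fin (a point): Middle of the orange slide's grip fin, at x = +20 mm, y = 0, z = 24 mm in the slide's frame, axes as the slide's. The fin is 30 mm long in x and 12 mm thick in y; it stands on the plate's upper side (z = 6 mm) and reaches z = 42 mm.
- blue_slide: Loose slide of the same shape and size with a blue frame and a green fly; the two slides may start in either place. To be left alone.
- stage: Fixed foot of the light stage: a black block 160 (x) x 150 (y) x 24 mm on the table, with two small hinge cheeks and black knobs at the side away from the robot, up to 53 mm high. Origin: centre of its underside. Its x axis points back to the robot, more or less (turned up to 20 degrees either way).
- panel: Sloping aluminium plate 140 x 126 x 12 mm that carries the light pad. Its edge farthest from the robot is hinged (65 mm from the foot's centre, 38 mm above the table); it rises towards the robot at 15 to 30 degrees, different each time. The stiff hinge holds against pushes under 25 N. Origin: on the hinge line, mid width; x up the slope, y level, z square out of the face, which lies at z = 8 mm.
- pad_spot (a point): Centre of the top of the light pad: a grey block 112 (up the slope) x 86 mm, 10 mm proud of the panel, smooth, no ledge, with a black-edged white window 86 x 58 mm in its middle. Sprung: sinks square to the panel by up to 8 mm, 1.5 N to start, then 1.5 N per mm. 72 mm up the slope from the hinge. x up the slope, y level, z out of the pad. The middle of the slide's underside belongs here.
- panel_edge (a point): Middle of the panel's free upper edge, on its face, 142 mm up the slope from the hinge line; axes as the panel's.
- spool: Loose white thread spool, 32 mm across and 32 mm tall, upright; origin at the centre of its foot. To be left alone.
- varnish: Loose small amber bottle, 30 mm across and 60 mm tall, upright; origin at the centre of its foot. To be left alone.
- fly_box: Loose shut grey box with a green top set with small flies, 100 x 130 x 34 mm, 350 g; origin at the centre of its underside. To be left alone.

How it is judged:
By the outcome, as a careful person would: the job done as asked, in the order asked, and still so for the second after the job is handed in, while the arm keeps its last pose, push and grip.
It also fails if it takes over 45 s, if anything falls off the work surface, if the arm or the gripper's body presses on something with over 40 N, if the wrist force passes 120 N, or if a joint passes its speed limit or range.

ROBOT

A 7-joint arm with a two-finger parallel gripper is mounted at the origin on the work surface. World frame = base frame: x ahead of the robot, y to its left, z up, the work surface at z = 0. Lengths are in m, angles in rad, forces in N, time in s.
With the tool pointing down it reaches from about 0.425 to 0.975 m from the base axis. Payload 16.7 kg.
Tool frame: the origin (TCP) lies between the finger pads; the fingertips stand 22 mm ahead of it and the grasp point (between the pads) lies 3 mm ahead of it; z points along the fingers, y is the direction in which the jaws open and shut (so a half turn about z gives the same grasp; the last joint's range is limited). The gripper opens to 85 mm and grips with 20 to 120 N. Pads are 22 mm wide; open, the fingers measure 114 mm over their backs; the gripper's body (76 mm by 85 mm) begins 54 mm behind the grasp point. The pads swing forward as they close: fully open they stand 13 mm farther back than shut.
Start: joints at [0.963, 0.426, 0.074, 1.606, -0.034, 1.111, -0.067], TCP at [0.299, -0.605, 0.253] pointing down, gripper open.
Joint ranges: [-2.85, 2.85], [-0.5, 2.14], [-1.23, 1.37], [0.21, 2.46], [-1.02, 4.16], [0.16, 2.05], [-2.73, 2.73]. Speed limits (rad/s): [1.89, 1.89, 2.39, 2.39, 3.01, 3.01, 3.01].

INTERFACE

Orientations are given as a rotation vector (axis times angle).
In Python, from bench import env, imaging, order, boxes_of gives the robot as it stands. The module is installed in compiled form; this text tells all that it offers.
- The arm moves only by the tool play_rows, never from a script. Its argument "motion" is a list of rows, each a list of 3 entries, a list of its own where there are three numbers: the opening, from 0 (shut) to 1 (fully open), then the shift along the tool's x, y, z scaled (see below), then the turn about the tool's z scaled (see below). A call has 1 to 8 rows; each row is the pose to reach, as a shift and turn from the pose measured when the call began, along the tool's axes at that moment; what a row does not reach only later rows make up. The controller multiplies each number of a shift by 0.3 m and each number of a turn by pi/4 rad. A row lasts 1/12 s, in which the tool goes at most 41.7 mm and 7.16 degrees, less where a joint would pass 70% of its speed; a pose out of reach is approached as far as the arm can. A call with a number of a shift or a turn outside -1 to 1 is refused whole. A call with a gripper value outside its range is refused whole. The fingers move at their own pace and stop on an object; the grip force is fixed at half the most. Time passes only in rows, so rows that repeat a pose let the fingers close. It gives the time, the measured TCP pose, the force and the opening at its end, in the units of the state.
- env.get_state(): the state, without advancing time (a new reading comes with each control period).
- imaging.camera(name): name is "side" or "top" or "wrist"; returns a dict with "image" (384x512x3 uint8, red, green, blue), "fx", "fy", "cx", "cy" (pixels), "dist_coeffs" ([k1, k2, p1, p2, k3] as OpenCV has them; the pictures are not rectified), "R" (3x3) and "t" (3): a world point X has camera coordinates R X + t; the wrist camera has in their place "T_tool_cam" (4x4, takes a point from camera to tool coordinates, whose origin is the TCP and whose axes are the flange's). Camera axes: x right, y down, z forward; pixel columns grow to the right and rows downward; lengths in m; the calibration is good to about 2 mm. A picture is of the moment at which its call begins: read the wrist's pose just before it. There is no depth.
- order.finish_job(): hands the job in, once; it reports no verdict.
Trained networks look in a picture, given as the dict that the camera call returned (one of the last four; its "shot" number tells which), for a name from the list of things; names that differ only in an ending like _2 or _b are one class to them, and where a whole thing is asked for, a point or a joint stands for the part that bears it (a point fixed in the world has none). Each returns a list of dicts, best first, with "confidence" (0 to 1); they miss things now and then, are a little off and sometimes report something else, mostly with a low value. They report only what shows in the picture. A call takes as long as a camera call.
- boxes_of(name, picture): "uv" ([column, row] in pixels, amid what is visible of it).
The state is a dict: "clock": time; "joints": joint angles; "joint_velocities": joint speeds; "joint_efforts": joint torques, N m; "tcp_pos": TCP position; "tcp_rot": TCP orientation; "wrist_force": force on the tool from outside, world axes, zero at the start; "ft_torque": the same for the moment, N m; "width": finger opening in m.
Only numpy, scipy, OpenCV 4.12 (cv2) and the standard library are available. Lean on these libraries where they do the work, as an engineer would, in place of code of your own. Each camera call takes 0.05 s, during which the arm holds its last target. There are 200 camera calls.

## Working session

There is one attempt and no reset: what is moved stays moved. The work goes in short steps, Python scripts to look and compute and a tool call to move; the robot and the scene stay as the last step left them, time stands still between calls to the robot, and variables do not carry over. Pictures are saved under pics/ and viewed, about 8 in all and at most 12, crops included, and the job is handed in when it is done.

Besides the shell and the picture viewer there is one more tool, called after "Request:" by a JSON object that holds its "method" and its "body". play_rows: Moves the arm, as the interface text tells. Shifts and turns lie within -1 to 1; 1 stands for 0.3 m of shift or pi/4 rad of turn. Its arguments: {"type":"object","properties":{"motion":{"type":"array","items":{"type":"array"}}},"required":["motion"]}

```bash
mkdir -p pics; cat > h.py <<'E'
import numpy as np, cv2
from scipy.spatial.transform import Rotation as Rn
from bench import env, imaging, order, boxes_of
def K(c): return np.array([[c["fx"],0,c["cx"]],[0,c["fy"],c["cy"]],[0,0,1.]])
def pose(c,s):
    if "R" in c: return np.array(c["R"]),np.array(c["t"])
    T=np.eye(4); T[:3,:3]=Rn.from_rotvec(s["tcp_rot"]).as_matrix(); T[:3,3]=s["tcp_pos"]
    M=np.linalg.inv(T@np.array(c["T_tool_cam"])); return M[:3,:3],M[:3,3]
def onz(c,s,uv,z):
    R,t=pose(c,s); p=cv2.undistortPoints(np.array([[uv]],float),K(c),np.array(c["dist_coeffs"]))[0,0]
    d=R.T@np.array([p[0],p[1],1]); o=-R.T@t; return o+d*(z-o[2])/d[2]
def proj(c,s,X):
    R,t=pose(c,s); return cv2.projectPoints(np.array(X,float).reshape(-1,3),cv2.Rodrigues(R)[0],t,K(c),np.array(c["dist_coeffs"]))[0][:,0]
def save(c,n,crop=None,f=1):
    im=c["image"][:,:,::-1]
    if crop: im=im[crop[1]:crop[3],crop[0]:crop[2]]
    cv2.imwrite("pics/"+n,cv2.resize(im,None,fx=f,fy=f,interpolation=cv2.INTER_CUBIC))
E
python3 - <<'E'
from h import *
s=env.get_state(); print(s["clock"],s["tcp_pos"],s["tcp_rot"],s["wrist_force"],s["width"])
Z=dict(orange_slide=.006,orange_fin=.024,blue_slide=.006,stage=.02,panel=.06,pad_spot=.08,panel_edge=.09,spool=.03,varnish=.05,fly_box=.034)
for n in ("top","side"):
    c=imaging.camera(n); cv2.imwrite(f"pics/{n}.png",c["image"][:,:,::-1]); save(c,n+"1.png",f=1.5)
    print(n,(-np.array(c["R"]).T@np.array(c["t"])).round(3))
    for k,z in Z.items():
        for d in boxes_of(k,c)[:2]: print(k,round(d["confidence"],2),np.round(d["uv"],1),onz(c,s,d["uv"],z).round(3))
E
```

```text
0.0 [ 0.29874364 -0.60486065  0.25260995] [-3.05810729e+00 -7.13997350e-01  5.99283896e-04] [-0.13643809  0.4187571   0.85699457] 0.08545058828017557
top [0.463 0.049 1.413]
orange_slide 0.79 [308.1 214.1] [ 0.506 -0.137  0.006]
orange_fin 0.67 [363.1 218.2] [ 0.489 -0.314  0.024]
orange_fin 0.59 [307.8 213.4] [ 0.508 -0.133  0.024]
blue_slide 0.8 [364.  217.9] [ 0.49  -0.321  0.006]
stage 0.81 [211.4 208.6] [0.529 0.18  0.02 ]
panel 0.8 [213.8 211.4] [0.518 0.169 0.06 ]
panel 0.52 [363.4 216.5] [ 0.493 -0.306  0.06 ]
pad_spot 0.65 [212.  205.3] [0.536 0.172 0.08 ]
pad_spot 0.36 [136.9 220.2] [0.494 0.406 0.08 ]
panel_edge 0.64 [212.  212.1] [0.515 0.171 0.09 ]
panel_edge 0.38 [288.6 164.7] [ 0.659 -0.069  0.09 ]
spool 0.6 [290.5 165. ] [ 0.666 -0.08   0.03 ]
varnish 0.42 [136.5 221.7] [0.49  0.415 0.05 ]
varnish 0.38 [345.7 165.1] [ 0.66  -0.257  0.05 ]
fly_box 0.77 [135.1 219.7] [0.497 0.424 0.034]
side [ 0.509 -0.83   0.717]
orange_slide 0.97 [238.7 257.3] [ 0.508 -0.138  0.006]
orange_fin 0.65 [238.6 253.4] [ 0.508 -0.143  0.024]
blue_slide 0.58 [234.7 322.8] [ 0.496 -0.323  0.006]
stage 0.82 [242.2 171.9] [0.525 0.203 0.02 ]
panel 0.61 [241.7 165.1] [0.524 0.18  0.06 ]
pad_spot 0.89 [244.4 162.4] [0.532 0.163 0.08 ]
panel_edge 0.66 [243.2 161.8] [0.528 0.15  0.09 ]
spool 0.63 [301.9 232.4] [ 0.666 -0.084  0.03 ]
varnish 0.8 [318.2 290. ] [ 0.67  -0.283  0.05 ]
fly_box 0.78 [229.5 134.8] [0.488 0.41  0.034]
fly_box 0.6 [239.5 256.5] [ 0.51  -0.163  0.034]
```

View pics/top1.png

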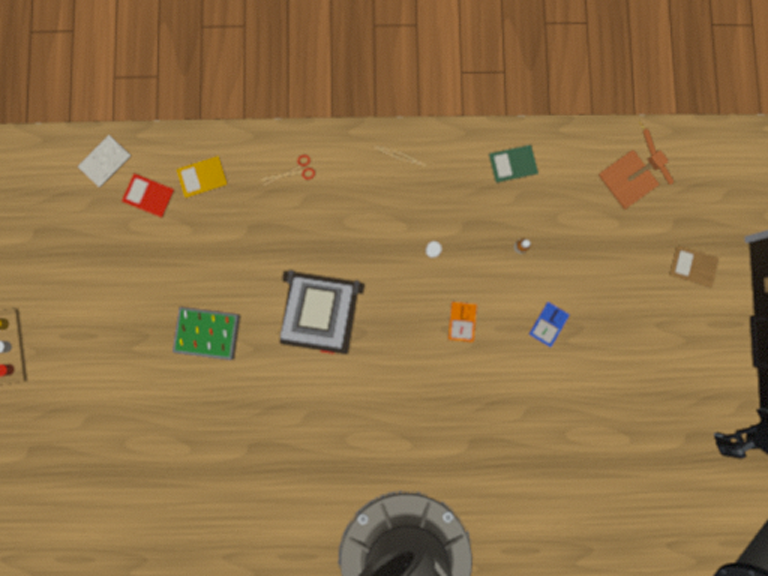

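View pics/side1.png

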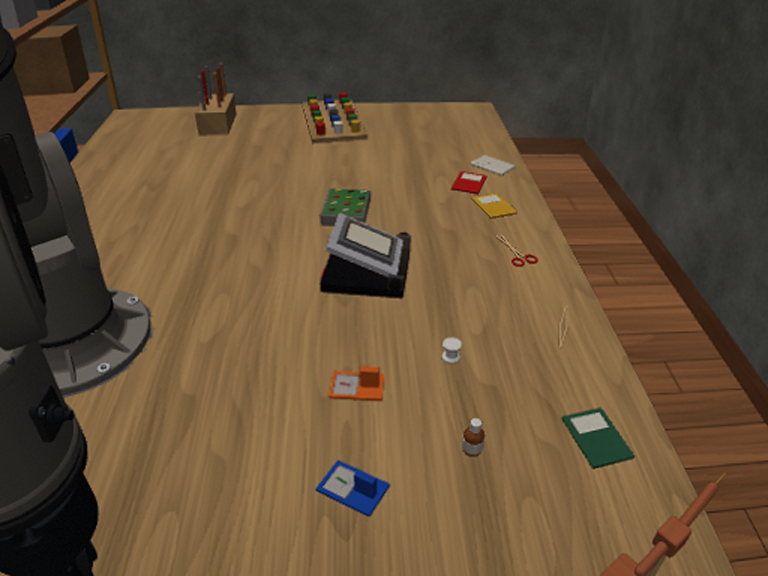

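```bash
cat >> h.py <<'E'
from scipy.optimize import minimize
def box(lo,hi): return np.array([[x,y,z] for x in (lo[0],hi[0]) for y in (lo[1],hi[1]) for z in (lo[2],hi[2])])
PL=box((-.042,-.028,0),(.042,.028,.006)); FIN=box((.005,-.006,.006),(.035,.006,.042))
def Tslide(p): # x,y,yaw flat
    T=np.eye(4); T[:3,:3]=Rn.from_euler("z",p[2]).as_matrix(); T[:2,3]=p[:2]; return T
def ap(T,X): return X@T[:3,:3].T+T[:3,3]
def fill(c,s,polys,S=4):
    m=np.zeros((384*S,512*S),np.uint8)
    for P in polys:
        h=cv2.convexHull(((proj(c,s,P)+.5)*S-.5).round().astype(np.int32)); cv2.fillConvexPoly(m,h,1)
    return cv2.resize(m.astype(np.float32),(512,384),interpolation=cv2.INTER_AREA)
def omask(c):
    h=cv2.cvtColor(c["image"],cv2.COLOR_RGB2HSV)
    m=((h[...,0]>6)&(h[...,0]<16)&(h[...,1]>205)&(h[...,2]>90)).astype(np.uint8)
    return m
def goto(s,P,yaw):
    "shift, turn in units for TCP world P, tool x at yaw"
    R=Rn.from_rotvec(s["tcp_rot"]).as_matrix(); y0=np.arctan2(R[1,0],R[0,0]); d=(y0-yaw+np.pi)%(2*np.pi)-np.pi
    print("yaw",y0.round(4),"z",R[:,2].round(4),"shift",(R.T@(np.array(P)-s["tcp_pos"])/.3).round(4),"turn",round(d/(np.pi/4),4))
E
python3 - <<'E'
from h import *
s=env.get_state()
ms=[]
for n in ("top","side"):
    c=imaging.camera(n); m=omask(c); ctr=proj(c,s,[.508,-.138,.01])[0].astype(int)
    w=np.zeros_like(m); w[ctr[1]-45:ctr[1]+45,ctr[0]-45:ctr[0]+45]=1; m*=w
    cn=cv2.findContours(m,cv2.RETR_EXTERNAL,cv2.CHAIN_APPROX_NONE)[0]; b=max(cn,key=cv2.contourArea); m[:]=0; cv2.drawContours(m,[b],-1,1,-1); print(n,m.sum()); ms.append((c,m))
def cost(p): return sum(np.abs(fill(c,s,[ap(Tslide(p),PL),ap(Tslide(p),FIN)])-m).sum()/m.sum() for c,m in ms)
r=minimize(cost,[.508,-.138,0.],method="Nelder-Mead",options=dict(initial_simplex=[[.508,-.138,0],[.514,-.138,0],[.508,-.132,0],[.508,-.138,.15]]))
print(r.x.round(4),r.fun)
w=imaging.camera("wrist"); print(np.round(w["T_tool_cam"],3).tolist(),w["fx"])
goto(s,[.50,-.14,.30],r.x[2])
c=ms[0][0]; save(c,"topstage.png",(160,160,280,260),5)
E
```

```text
top 3
side 397
[ 0.5058 -0.1317 -0.0555] 148.20366288832912
[[0.0, -0.954, -0.299, 0.076], [1.0, 0.0, 0.0, 0.0], [-0.0, -0.299, 0.954, -0.119], [0.0, 0.0, 0.0, 1.0]] 281.0477674441988
yaw 0.4587 z [ 0. -0. -1.] shift [ 1.2877 -1.0935 -0.1556] turn 0.6547
```

View pics/topstage.png

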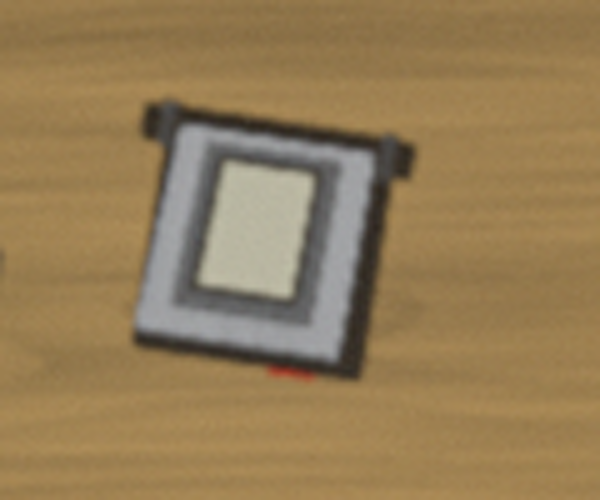

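Request:
{"method": "play_rows", "body": {"motion": [[1,[0.7,-0.52,-0.05],0.65],[1,[0.7,-0.52,-0.05],0.65],[1,[0.7,-0.52,-0.05],0.65],[1,[0.7,-0.52,-0.05],0.65],[1,[0.7,-0.52,-0.05],0.65],[1,[0.7,-0.52,-0.05],0.65],[1,[0.7,-0.52,-0.05],0.65]]}}

```text
clock: 1.83
tcp_pos: [0.4207, -0.3675, 0.2688]
tcp_rot: [-3.14, 0.075, -0.002]
wrist_force: [0.9, 0.8, 0.3]
width: 0.0853
```

```bash
python3 - <<'E'
from h import *
s=env.get_state(); goto(s,[.54,-.138,.28],-.05)
E
```

```text
yaw -0.0475 z [ 1.2e-03  9.0e-04 -1.0e+00] shift [ 0.3609 -0.7831 -0.0361] turn 0.0031
```

Request:
{"method": "play_rows", "body": {"motion": [[1,[0.36,-0.78,-0.036],0],[1,[0.36,-0.78,-0.036],0],[1,[0.36,-0.78,-0.036],0],[1,[0.36,-0.78,-0.036],0],[1,[0.36,-0.78,-0.036],0],[1,[0.36,-0.78,-0.036],0],[1,[0.36,-0.78,-0.036],0],[1,[0.36,-0.78,-0.036],0]]}}

```text
clock: 2.5
tcp_pos: [0.5415, -0.1345, 0.2802]
tcp_rot: [-3.139, 0.065, -0.003]
wrist_force: [0.0, -0.4, -0.7]
width: 0.0857
```

```bash
python3 - <<'E'
from h import *
s=env.get_state(); c=imaging.camera("wrist"); save(c,"w1.png"); cv2.imwrite("pics/w1raw.png",c["image"][:,:,::-1])
m=omask(c)
cn=cv2.findContours(m,cv2.RETR_EXTERNAL,cv2.CHAIN_APPROX_NONE)[0]; b=max(cn,key=cv2.contourArea); m[:]=0; cv2.drawContours(m,[b],-1,1,-1); print(m.sum())
def cost(p): return np.abs(fill(c,s,[ap(Tslide(p),PL),ap(Tslide(p),FIN)],2)-m).sum()/m.sum()
r=minimize(cost,[.508,-.138,0.],method="Nelder-Mead",options=dict(initial_simplex=[[.508,-.138,0],[.514,-.138,0],[.508,-.132,0],[.508,-.138,.15]]))
p=r.x; print(p.round(4),r.fun); f=ap(Tslide(p),np.array([[.02,0,.03]]))[0]; print(f)
goto(s,[f[0],f[1],.12],p[2])
im=c["image"][:,:,::-1].copy(); k=fill(c,s,[ap(Tslide(p),PL),ap(Tslide(p),FIN)],2)>.5
cv2.drawContours(im,cv2.findContours(k.astype(np.uint8),0,1)[0],-1,(255,0,255),1); cv2.imwrite("pics/w1o.png",im)
E
```

```text
Traceback (most recent call last):
ValueError: max() iterable argument is empty
```

View pics/w1.png

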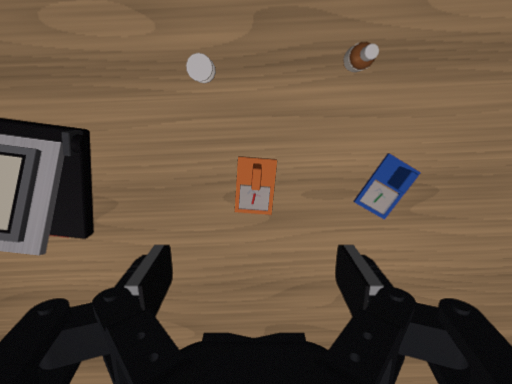

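```bash
python3 - <<'E'
import cv2,numpy as np
im=cv2.imread("pics/w1raw.png"); h=cv2.cvtColor(im,cv2.COLOR_BGR2HSV)
m=h[...,1]>190; print(m.sum(), h[m][::max(1,m.sum()//25)].tolist())
E
```

```text
897 [[130, 191, 4], [110, 193, 131], [110, 192, 130], [110, 196, 129], [11, 191, 120], [110, 202, 63], [110, 192, 130], [110, 192, 85], [111, 198, 63], [110, 202, 63], [110, 196, 99], [110, 194, 121], [110, 192, 121], [110, 191, 131], [110, 196, 61], [109, 206, 63], [110, 210, 63], [110, 191, 131], [111, 197, 66], [111, 200, 65], [110, 198, 63], [111, 192, 109], [110, 194, 121], [110, 193, 124], [110, 192, 133], [110, 192, 133]]
```

```bash
sed -i 's/>205)&(h\[...,2\]>90/>165)\&(h[...,2]>90/' h.py; python3 - <<'E'
from h import *
s=env.get_state(); c=imaging.camera("wrist")
m=omask(c)
cn=cv2.findContours(m,cv2.RETR_EXTERNAL,cv2.CHAIN_APPROX_NONE)[0]; b=max(cn,key=cv2.contourArea); m[:]=0; cv2.drawContours(m,[b],-1,1,-1); print(m.sum(),cv2.boundingRect(b))
def cost(p): return np.abs(fill(c,s,[ap(Tslide(p),PL),ap(Tslide(p),FIN)],4)-m).sum()/m.sum()
r=minimize(cost,[.508,-.138,0.],method="Nelder-Mead",options=dict(initial_simplex=[[.508,-.138,0],[.514,-.138,0],[.508,-.132,0],[.508,-.138,.15]]))
p=r.x; print(p.round(4),r.fun); f=ap(Tslide(p),np.array([[.02,0,.03]]))[0]; print(f)
goto(s,[f[0],f[1],.14],p[2])
im=c["image"][:,:,::-1].copy()
for P in (PL,FIN): cv2.polylines(im,[cv2.convexHull(proj(c,s,ap(Tslide(p),P)).round().astype(np.int32))],True,(255,0,255),1)
cv2.imwrite("pics/w1o.png",cv2.resize(im[130:240,190:320],None,fx=5,fy=5))
E
```

```text
2104 (233, 156, 42, 58)
[ 0.5057 -0.1344 -0.1199] 0.045508555133079845
[ 0.52554349 -0.13681549  0.03      ]
yaw -0.044 z [ 0.0014  0.0012 -1.    ] shift [-0.0501  0.002   0.4666] turn 0.0966
```

View pics/w1o.png

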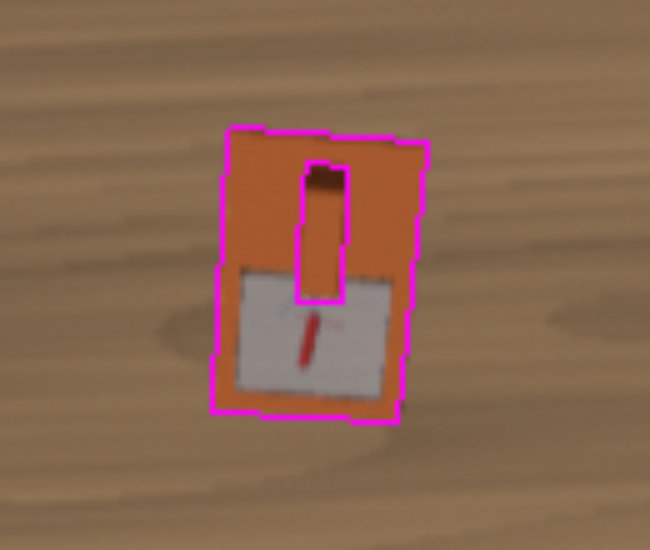

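Request:
{"method": "play_rows", "body": {"motion": [[1,[-0.05,0.002,0.15],0.097],[1,[-0.05,0.002,0.3],0.097],[1,[-0.05,0.002,0.45],0.097],[1,[-0.05,0.002,0.55],0.097],[1,[-0.05,0.002,0.6],0.097],[1,[-0.05,0.002,0.6],0.097]]}}

```text
clock: 3.1
tcp_pos: [0.522, -0.1397, 0.0962]
tcp_rot: [-3.135, 0.195, 0.009]
wrist_force: [-0.6, -0.4, 0.5]
width: 0.0851
```

```bash
python3 - <<'E'
from h import *
s=env.get_state(); goto(s,[.5255,-.1368,.035],-.12)
E
```

```text
yaw -0.1245 z [-0.0054  0.0013 -1.    ] shift [ 0.0116 -0.0108  0.2038] turn -0.0057
```

Request:
{"method": "play_rows", "body": {"motion": [[1,[0.011,-0.01,0.07],0],[1,[0.011,-0.01,0.14],0],[1,[0.011,-0.01,0.204],0],[1,[0.011,-0.01,0.204],0],[1,[0.011,-0.01,0.204],0]]}}

```text
clock: 3.52
tcp_pos: [0.5253, -0.1379, 0.0358]
tcp_rot: [-3.135, 0.197, 0.009]
wrist_force: [0.7, -0.5, -0.3]
width: 0.0855
```

```bash
python3 - <<'E'
from h import *
s=env.get_state(); goto(s,[.5255,-.1368,.035],-.12); print(s["tcp_pos"],s["wrist_force"])
E
```

```text
yaw -0.1256 z [-0.0057  0.001  -1.    ] shift [ 0.0002 -0.0039  0.0027] turn -0.0071
[ 0.52531189 -0.13794545  0.03579576] [ 0.71887391 -0.47431707 -0.29632227]
```

Request:
{"method": "play_rows", "body": {"motion": [[1,[0,-0.004,0.002],-0.007],[0.5,[0,-0.004,0.002],-0.007],[0,[0,-0.004,0.002],-0.007],[0,[0,-0.004,0.002],-0.007],[0,[0,-0.004,0.002],-0.007],[0,[0,-0.004,0.002],-0.007],[0,[0,-0.004,0.002],-0.007],[0,[0,-0.004,0.002],-0.007]]}}

```text
clock: 4.18
tcp_pos: [0.5256, -0.1367, 0.0355]
tcp_rot: [-3.135, 0.188, 0.009]
wrist_force: [-1.3, 0.4, 7.1]
width: 0.0112
```

Request:
{"method": "play_rows", "body": {"motion": [[0,[0,0,-0.05],0],[0,[0,0,-0.15],0],[0,[0,0,-0.3],0],[0,[0,0,-0.45],0],[0,[0,0,-0.6],0],[0,[0,0,-0.7],0],[0,[0,0,-0.7],0],[0,[0,0,-0.7],0]]}}

```text
clock: 4.85
tcp_pos: [0.5277, -0.1371, 0.2478]
tcp_rot: [-3.136, 0.189, 0.002]
wrist_force: [-0.3, 0.4, -0.9]
width: 0.0111
```

```bash
python3 - <<'E'
from h import *
s=env.get_state(); print(s["width"],s["tcp_pos"],s["wrist_force"])
# go toward viewing pose of the stage; camera sees TCP-x ~ -.055
goto(s,[.56,.13,.27],-.15)
E
```

```text
0.011078554387945819 [ 0.52765752 -0.1371262   0.24784672] [-0.27289962  0.42217536 -0.87931952]
yaw -0.1202 z [-1.2e-03  1.0e-04 -1.0e+00] shift [ 2.000e-04 -8.969e-01 -7.390e-02] turn 0.038
```

Request:
{"method": "play_rows", "body": {"motion": [[0,[-0.05,-0.14,-0.17],0.09],[0,[-0.08,-0.28,-0.17],0.09],[0,[-0.1,-0.42,-0.17],0.09],[0,[-0.16,-0.55,-0.17],0.09],[0,[-0.16,-0.7,-0.17],0.09],[0,[-0.16,-0.85,-0.17],0.09],[0,[-0.3,-1,-0.17],0.09],[0,[-0.3,-1,-0.17],0.09]]}}

```text
clock: 5.52
tcp_pos: [0.4741, 0.1713, 0.2973]
tcp_rot: [3.127, -0.299, -0.006]
wrist_force: [1.9, 0.9, -0.7]
width: 0.011
```

```bash
python3 - <<'E'
from h import *
s=env.get_state(); print(s["clock"],s["tcp_pos"],s["wrist_force"]); goto(s,[.48,.165,.30],-.19)
c=imaging.camera("wrist"); save(c,"w2.png",f=1.5); cv2.imwrite("pics/w2raw.png",c["image"][:,:,::-1])
import pickle; pickle.dump((c,s),open("w2.pkl","wb"))
E
```

```text
5.5167 [0.47408616 0.17131247 0.29729943] [ 1.94154696  0.866429   -0.65633173]
yaw -0.1908 z [-3.6e-03 -4.0e-04 -1.0e+00] shift [ 0.0233  0.0169 -0.0091] turn -0.001
```

View pics/w2.png

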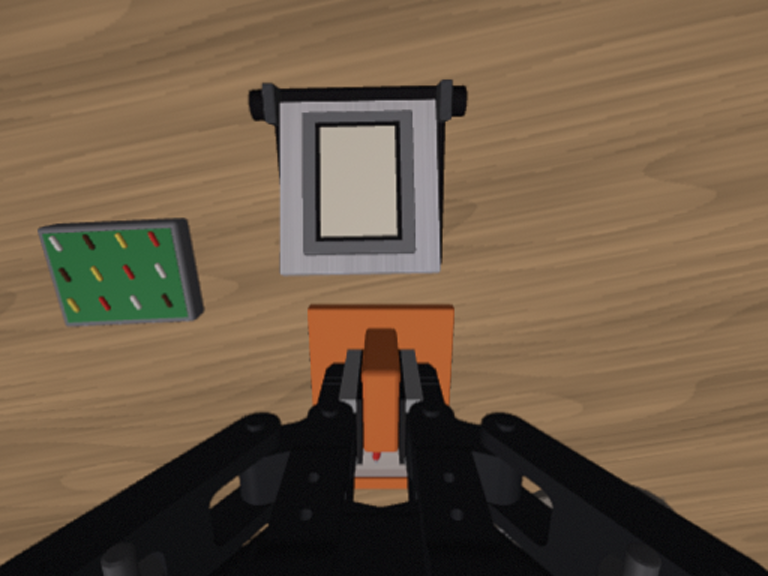

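```bash
cat > fit.py <<'E'
from h import *
import pickle
from scipy.optimize import least_squares
c,s=pickle.load(open("w2.pkl","rb"))
X=np.array([[2,63,8],[2,-63,8],[142,-63,8],[142,63,8],[16,43,18],[16,-43,18],[128,-43,18],[128,43,18]])/1000.
# seen with x up-slope toward robot: image left is world +y -> panel y is flipped
def Tpanel(p):
    x,y,a,th=p  # a: yaw of downhill direction in world
    u=np.array([-np.cos(a),-np.sin(a),0]); ex=np.cos(th)*u+np.array([0,0,np.sin(th)]); ey=np.cross([0,0,1],u); ez=np.cross(ex,ey)
    T=np.eye(4); T[:3,:3]=np.c_[ex,ey,ez]; T[:3,3]=np.array([x,y,.038])-.065*u; return T
if __name__=="__main__":
    uvw=np.array([[281,100],[440,99],[440,273],[281,275],[304,111.5],[412.5,110],[415,252.5],[303,255]])/1.5-.17
    Xw=X*[1,-1,1] # +y of panel: ey = z x u ; u=-x => ey=-y world => image right
    g=cv2.cvtColor(c["image"],cv2.COLOR_RGB2GRAY)
    uvw2=cv2.cornerSubPix(g,uvw.astype(np.float32).reshape(-1,1,2),(3,3),(-1,-1),(3,30,.01))[:,0]; print((uvw2-uvw).round(1).tolist())
    for uv in (uvw,uvw2):
        for th0 in (.35,):
            r=least_squares(lambda p:(proj(c,s,ap(Tpanel(p),Xw))-uv).ravel(),[.53,.17,-.19,th0],loss="soft_l1")
            T=Tpanel(r.x); print(r.x.round(4),np.degrees(r.x[3]).round(1),r.fun.reshape(-1,2).round(1).tolist(),"spot",ap(T,np.array([[.072,0,.018]])).round(4))
    c2=imaging.camera("side"); c3=imaging.camera("top"); pickle.dump((c2,c3),open("st.pkl","wb"))
    out=[]
    for cc,cr in ((c2,(210,135,285,200)),(c3,(180,175,250,240))):
        im=cc["image"][:,:,::-1].copy(); im=cv2.resize(im[cr[1]:cr[3],cr[0]:cr[2]],None,fx=6,fy=6,interpolation=cv2.INTER_CUBIC)
        q=((proj(cc,s,ap(T,Xw))+.5-[cr[0],cr[1]])*6).round().astype(np.int32)
        for k in (q[:4],q[4:]): cv2.polylines(im,[k],True,(255,0,255),1)
        out.append(im)
    h=max(o.shape[0] for o in out); cv2.imwrite("pics/chk.png",np.hstack([cv2.copyMakeBorder(o,0,h-o.shape[0],0,0,0) for o in out]))
E
python3 fit.py
```

```text
[[-1.1, 1.7], [-0.0, 0.0], [-0.6, -1.5], [-0.7, -1.0], [-1.5, 0.5], [-0.5, -0.1], [-0.4, 0.4], [0.4, -0.2]]
[ 0.531   0.1768 -0.1821  0.3517] 20.1 [[-0.1, 0.1], [-1.5, -0.1], [0.1, -0.1], [-0.2, -0.6], [-0.4, -0.1], [1.0, 0.3], [0.4, 0.8], [0.4, -0.3]] spot [[0.5346 0.1761 0.0797]]
[ 0.5311  0.1776 -0.1755  0.3544] 20.3 [[-0.0, -1.1], [-2.6, -0.4], [0.4, 1.0], [0.0, 0.7], [0.1, -0.4], [0.5, 0.1], [0.4, 0.1], [-0.5, 0.2]] spot [[0.5348 0.177  0.0799]]
```

View pics/chk.png

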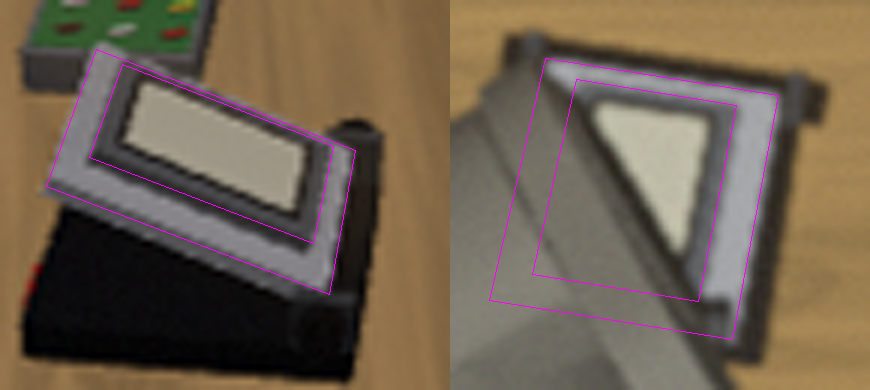

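```bash
cat > tgt.py <<'E'
from fit import *
P=[.531,.1770,-.180,.353]
T=Tpanel(P); ex,ey,ez=T[:3,:3].T; spot=ap(T,np.array([[.072,0,.018]]))[0]
def tcp(sink=0,off=(0,0)): return spot+(off[0]-.02)*ex+off[1]*ey+(.0325-sink)*ez+np.array([0,0,.003])
if __name__=="__main__":
    s=env.get_state(); f=tcp(); u=-np.array([np.cos(P[2]),np.sin(P[2]),0])
    e=f+u*.062; zpad=spot[2]+(e-spot)[:2]@u[:2]*np.tan(P[3]); print("final",f.round(4),"sink3",tcp(.003).round(4),"first contact tcp z",(zpad+.0355).round(4))
    print(s["clock"],s["tcp_pos"],s["wrist_force"]); goto(s,[f[0],f[1],.2],P[2]); goto(s,f,P[2])
E
python3 tgt.py
```

```text
final [0.5641 0.171  0.1064] sink3 [0.5631 0.1712 0.1035] first contact tcp z 0.1271
5.6667 [0.47332933 0.17241157 0.29755019] [ 1.72373631 -1.61547708 -0.23568718]
yaw -0.1852 z [-3.5e-03 -1.0e-04 -1.0e+00] shift [ 0.2995 -0.0513  0.3241] turn -0.0067
yaw -0.1852 z [-3.5e-03 -1.0e-04 -1.0e+00] shift [ 0.3005 -0.0515  0.6362] turn -0.0067
```

Request:
{"method": "play_rows", "body": {"motion": [[0,[0.1,-0.02,0.1],-0.006],[0,[0.2,-0.04,0.2],-0.006],[0,[0.3,-0.051,0.3],-0.006],[0,[0.3,-0.051,0.38],-0.006],[0,[0.3,-0.051,0.45],-0.006],[0,[0.3,-0.051,0.45],-0.006],[0,[0.3,-0.051,0.45],-0.006]]}}

```text
clock: 6.25
tcp_pos: [0.5634, 0.1698, 0.1608]
tcp_rot: [3.127, -0.284, -0.011]
wrist_force: [0.2, 0.5, -0.3]
width: 0.0111
```

```bash
python3 tgt.py; python3 - <<'E'
from h import *
c=imaging.camera("wrist"); save(c,"w3.png",f=1.5)
E
```

```text
final [0.5641 0.171  0.1064] sink3 [0.5631 0.1712 0.1035] first contact tcp z 0.1271
6.25 [0.56338957 0.16980398 0.16081097] [ 0.21730247  0.50080306 -0.3430882 ]
yaw -0.1813 z [-0.007  -0.0013 -1.    ] shift [ 0.0008 -0.0039 -0.1306] turn -0.0017
yaw -0.1813 z [-0.007  -0.0013 -1.    ] shift [ 0.0029 -0.0047  0.1815] turn -0.0017
```

View pics/w3.png

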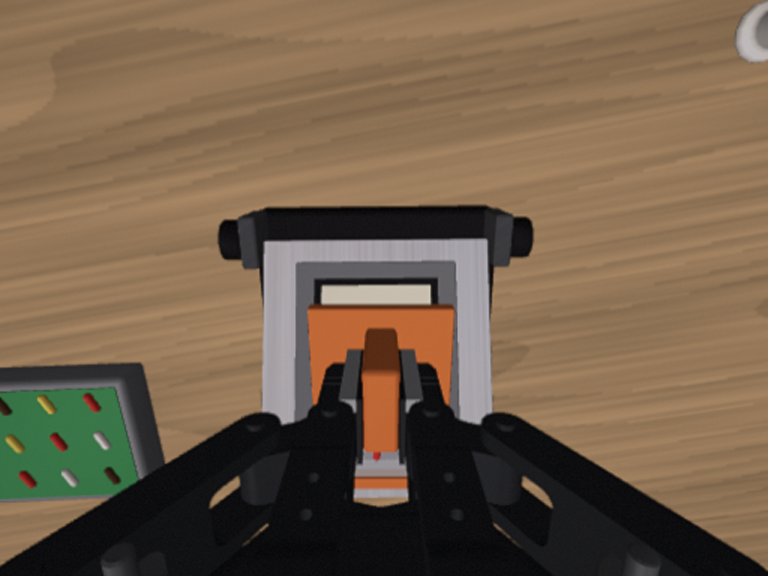

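```bash
python3 - <<'E'
from tgt import *
s=env.get_state(); c=imaging.camera("wrist"); print(c["cx"],c["dist_coeffs"])
X4=np.array([[2,63,8],[2,-63,8],[16,43,18],[16,-43,18]])/1000
uv=np.array([[488.5,239.5],[264,241],[455,262],[296.5,262]])/1.5-.17
print((proj(c,s,ap(T,X4))-uv).round(2).tolist())
# slide in hand, tilt 0
R=Rn.from_rotvec(s["tcp_rot"]).as_matrix(); L=np.array([[.022,-.028,.0355-.006],[.022,.028,.0355-.006]])
q=proj(c,s,L@R.T+s["tcp_pos"]); print("slide far top edge pred",(q*1.5+.25).round(1),"seen (308,307),(454,307)")
E
```

```text
253.4995857692339 [0.01243994 0.         0.         0.         0.        ]
[[1.53, 0.5], [2.07, -0.39], [2.53, 0.71], [1.71, 0.79]]
slide far top edge pred [[305.6 310.7]
 [454.8 310.8]] seen (308,307),(454,307)
```

```bash
sed -i 's/^P=.*/P=[.531,.1787,-.180,.353]/' tgt.py
```

Request:
{"method": "play_rows", "body": {"motion": [[0,[0.001,-0.01,0.03],0],[0,[0.001,-0.01,0.06],0],[0,[0.001,-0.01,0.096],0],[0,[0.001,-0.01,0.096],0],[0,[0.001,-0.01,0.096],0]]}}

```text
clock: 6.77
tcp_pos: [0.5648, 0.1734, 0.1337]
tcp_rot: [3.128, -0.283, -0.006]
wrist_force: [0.6, -0.5, -0.9]
width: 0.0109
```

```bash
python3 tgt.py
```

```text
final [0.5641 0.1727 0.1064] sink3 [0.5631 0.1729 0.1035] first contact tcp z 0.1271
6.7667 [0.56478384 0.1734319  0.13370828] [ 0.59691102 -0.47474555 -0.87080994]
yaw -0.1807 z [-4.e-03 -4.e-04 -1.e+00] shift [-0.0026  0.0031 -0.221 ] turn -0.0009
yaw -0.1807 z [-4.e-03 -4.e-04 -1.e+00] shift [-0.0014  0.0028  0.0912] turn -0.0009
```

Now down gently past first contact to see the force.

Request:
{"method": "play_rows", "body": {"motion": [[0,[-0.001,0.001,0.015],0],[0,[-0.001,0.001,0.025],0],[0,[-0.001,0.001,0.033],0],[0,[-0.001,0.001,0.033],0]]}}

```text
clock: 7.1
tcp_pos: [0.5646, 0.1735, 0.124]
tcp_rot: [3.128, -0.283, -0.006]
wrist_force: [-0.1, -1.5, 9.9]
width: 0.0107
```

Request:
{"method": "play_rows", "body": {"motion": [[0,[0,0,0.005],0],[0,[0,0,0.01],0],[0,[0,0,0.01],0]]}}

```text
clock: 7.35
tcp_pos: [0.5653, 0.1735, 0.1217]
tcp_rot: [-3.129, 0.284, 0.003]
wrist_force: [1.2, -1.5, 10.0]
width: 0.0112
```

Request:
{"method": "play_rows", "body": {"motion": [[0,[0,0,0.005],0],[0,[0,0,0.01],0],[0,[0,0,0.01],0]]}}

```text
clock: 7.6
tcp_pos: [0.5662, 0.1734, 0.1194]
tcp_rot: [-3.128, 0.285, 0.0]
wrist_force: [2.0, -2.5, 11.1]
width: 0.0108
```

Request:
{"method": "play_rows", "body": {"motion": [[0,[-0.002,0,0.007],0],[0,[-0.004,0,0.013],0],[0,[-0.005,0,0.02],0],[0,[-0.006,0,0.02],0]]}}

```text
clock: 7.93
tcp_pos: [0.567, 0.1733, 0.1148]
tcp_rot: [-3.127, 0.286, -0.007]
wrist_force: [9.3, -3.7, 13.6]
width: 0.0109
```

Request:
{"method": "play_rows", "body": {"motion": [[0,[-0.001,0,0.007],0],[0,[-0.002,0,0.013],0],[0,[-0.002,0,0.017],0],[0,[-0.002,0,0.017],0]]}}

```text
clock: 8.27
tcp_pos: [0.5684, 0.173, 0.1108]
tcp_rot: [-3.126, 0.287, -0.013]
wrist_force: [6.7, -3.8, 9.5]
width: 0.011
```

```bash
python3 tgt.py; python3 - <<'E'
from h import *
c=imaging.camera("wrist"); c2=imaging.camera("side"); save(c2,"s4.png",(190,120,290,200),6); print(env.get_state()["wrist_force"],env.get_state()["ft_torque"])
E
```

```text
final [0.5641 0.1727 0.1064] sink3 [0.5631 0.1729 0.1035] first contact tcp z 0.1271
8.2667 [0.56839725 0.17297803 0.11079963] [ 6.6836614  -3.78135351  9.51728056]
yaw -0.1832 z [ 0.0087  0.0013 -1.    ] shift [-0.0114  0.0027 -0.2974] turn -0.004
yaw -0.1832 z [ 0.0087  0.0013 -1.    ] shift [-0.014   0.0036  0.0147] turn -0.004
[ 6.37676418 -4.00327748  9.42150719] [-0.78786889 -0.87541897  0.15128327]
```

View pics/s4.png

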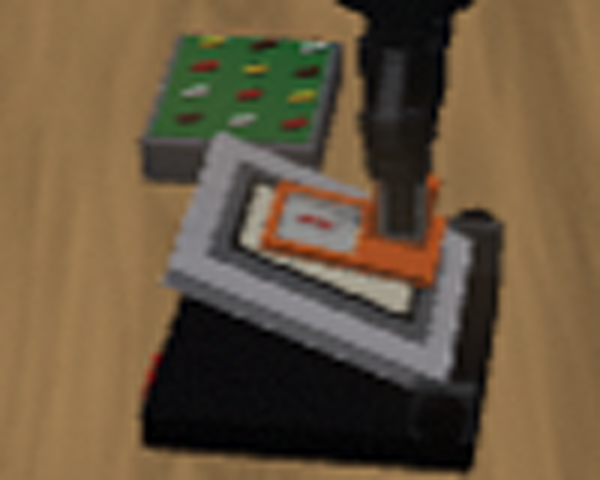

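Request:
{"method": "play_rows", "body": {"motion": [[0,[-0.005,0.001,0.006],0],[0,[-0.01,0.002,0.012],0],[0,[-0.015,0.002,0.018],0],[0,[-0.018,0.002,0.018],0]]}}

```text
clock: 8.7
tcp_pos: [0.5678, 0.1731, 0.1079]
tcp_rot: [-3.123, 0.289, -0.028]
wrist_force: [18.2, -4.1, 15.8]
width: 0.011
```

Request:
{"method": "play_rows", "body": {"motion": [[0,[-0.004,0,0.006],0],[0,[-0.008,0,0.012],0],[0,[-0.012,0,0.015],0],[0,[-0.012,0,0.015],0]]}}

```text
clock: 9.03
tcp_pos: [0.5681, 0.1735, 0.1055]
tcp_rot: [-3.121, 0.291, -0.039]
wrist_force: [14.1, -4.3, 14.8]
width: 0.0108
```

```bash
python3 tgt.py
```

```text
final [0.5641 0.1727 0.1064] sink3 [0.5631 0.1729 0.1035] first contact tcp z 0.1271
9.0333 [0.56813183 0.17354945 0.10552042] [14.10972879 -4.29914605 14.81242364]
yaw -0.1861 z [ 0.0256  0.0044 -0.9997] shift [-0.0049  0.0025 -0.3152] turn -0.0077
yaw -0.1861 z [ 0.0256  0.0044 -0.9997] shift [-0.0125  0.0053 -0.0032] turn -0.0077
```

Request:
{"method": "play_rows", "body": {"motion": [[0,[0.01,0,0.0],0],[0,[0.02,0,0.006],0],[0,[0.025,0,0.012],0],[0,[0.03,0,0.015],0]]}}

```text
clock: 9.37
tcp_pos: [0.5777, 0.172, 0.1019]
tcp_rot: [-3.121, 0.291, -0.041]
wrist_force: [-1.7, -0.7, 12.1]
width: 0.0114
```

```bash
python3 tgt.py; python3 - <<'E'
from h import *
c2=imaging.camera("side"); save(c2,"s5.png",(190,120,290,200),7)
E
```

```text
final [0.5641 0.1727 0.1064] sink3 [0.5631 0.1729 0.1035] first contact tcp z 0.1271
9.3667 [0.57771705 0.1719993  0.10189715] [-1.73648537 -0.67293175 12.07402944]
yaw -0.1863 z [ 0.0267  0.0047 -0.9996] shift [-0.0366  0.0031 -0.3281] turn -0.008
yaw -0.1863 z [ 0.0267  0.0047 -0.9996] shift [-0.0446  0.006  -0.0161] turn -0.008
```

View pics/s5.png

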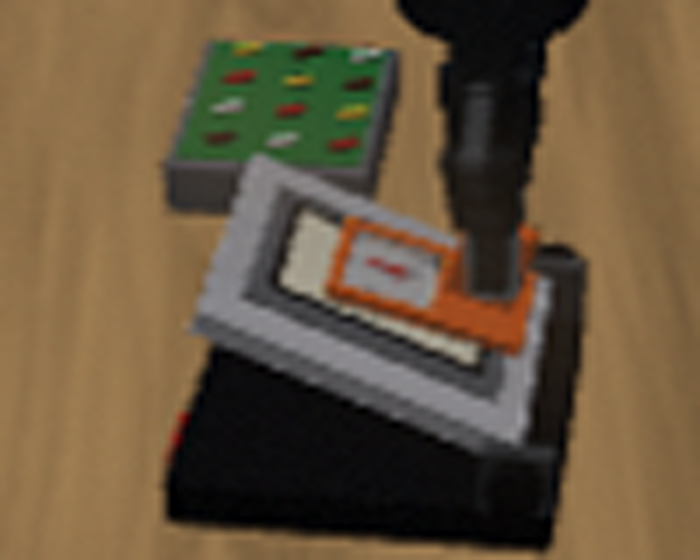

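Request:
{"method": "play_rows", "body": {"motion": [[0,[0,0,-0.03],0],[0,[-0.02,0.002,-0.06],0],[0,[-0.05,0.004,-0.07],0],[0,[-0.075,0.005,-0.07],-0.007],[0,[-0.075,0.005,-0.07],-0.007],[0,[-0.075,0.005,-0.07],-0.007]]}}

```text
clock: 9.92
tcp_pos: [0.5542, 0.1746, 0.1221]
tcp_rot: [-3.122, 0.282, -0.041]
wrist_force: [0.3, -0.6, -0.1]
width: 0.011
```

```bash
python3 tgt.py; python3 - <<'E'
from tgt import *
# estimate slide tilt in the hand from the side camera silhouette (plate+fin, unhidden part) 
s=env.get_state(); c=imaging.camera("side"); m=omask(c); q=proj(c,s,s["tcp_pos"])[0].astype(int); w=np.zeros_like(m); w[q[1]-40:q[1]+40,q[0]-50:q[0]+40]=1; m*=w
cn=cv2.findContours(m,cv2.RETR_EXTERNAL,cv2.CHAIN_APPROX_NONE)[0]; b=max(cn,key=cv2.contourArea); m[:]=0; cv2.drawContours(m,[cv2.convexHull(b)],-1,1,-1)
def Th(p):
    a=P[2]; d=np.array([np.cos(a),np.sin(a),0]); x=np.cos(p[0])*d-np.array([0,0,np.sin(p[0])]); y=np.cross([0,0,1],d); z=np.cross(x,y)
    T=np.eye(4); T[:3,:3]=np.c_[x,y,z]; T[:3,3]=s["tcp_pos"]-[0,0,.003]-T[:3,:3]@[.02,0,.0325]+p[1]*d+np.array([0,0,p[2]]); return T
def cost(p):
    T=Th(p); return np.abs(fill(c,s,[np.vstack([ap(T,PL),ap(T,FIN)])],4)-m).sum()/m.sum()
r=minimize(cost,[.28,0,0],method="Nelder-Mead",options=dict(initial_simplex=[[.28,0,0],[.38,0,0],[.28,.004,0],[.28,0,.004]])); print(m.sum(),r.x.round(4),r.fun)
save(c,"s6.png",(190,120,290,200),7)
E
```

```text
final [0.5641 0.1727 0.1064] sink3 [0.5631 0.1729 0.1035] first contact tcp z 0.1271
9.9167 [0.55417883 0.17463385 0.12214208] [ 0.34309784 -0.57212297 -0.12894015]
yaw -0.18 z [ 0.0265  0.0045 -0.9996] shift [ 0.0403 -0.0019 -0.2586] turn 0.0
yaw -0.18 z [ 0.0265  0.0045 -0.9996] shift [0.0324 0.001  0.0534] turn 0.0
358 [ 0.3166  0.0007 -0.0018] 0.4163756983240223
```

Request:
{"method": "play_rows", "body": {"motion": [[0,[0,0,0.03],0],[0,[0,0,0.05],0],[0,[0.004,0,0.06],0],[0,[0.012,0,0.065],0],[0,[0.02,0,0.07],0],[0,[0.026,0,0.074],0],[0,[0.026,0,0.074],0]]}}

```text
clock: 10.55
tcp_pos: [0.5637, 0.1731, 0.0998]
tcp_rot: [-3.122, 0.283, -0.041]
wrist_force: [0.8, -1.6, 12.3]
width: 0.011
```

```bash
python3 tgt.py; python3 - <<'E'
from h import *
c2=imaging.camera("side"); save(c2,"s7.png",(190,120,290,200),7)
s=env.get_state(); print(s["ft_torque"]); c=imaging.camera("wrist"); save(c,"w7.png",f=1.5)
E
```

```text
final [0.5641 0.1727 0.1064] sink3 [0.5631 0.1729 0.1035] first contact tcp z 0.1271
10.55 [0.56367192 0.17308304 0.09978314] [ 0.76736679 -1.64295026 12.29498603]
yaw -0.181 z [ 0.027   0.0044 -0.9996] shift [ 0.0103 -0.002  -0.3339] turn -0.0012
yaw -0.181 z [ 0.027   0.0044 -0.9996] shift [ 0.0023  0.0009 -0.0219] turn -0.0012
[-0.47094835  0.66204045  0.13642639]
```

View pics/s7.png

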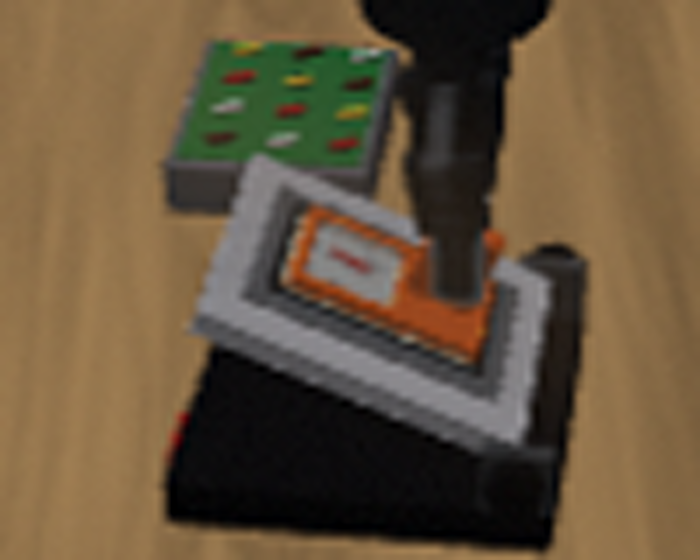

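Request:
{"method": "play_rows", "body": {"motion": [[0,[-0.001,0,-0.004],0],[0,[-0.003,0,-0.008],0],[0,[-0.004,0,-0.012],0],[0,[-0.004,0,-0.012],0],[0,[-0.004,0,-0.012],0]]}}

```text
clock: 11.07
tcp_pos: [0.5641, 0.1732, 0.1036]
tcp_rot: [-3.121, 0.284, -0.046]
wrist_force: [6.5, 0.2, 5.7]
width: 0.0107
```

```bash
python3 tgt.py; python3 - <<'E'
from h import *
c2=imaging.camera("side"); c=imaging.camera("wrist")
a=cv2.resize(c2["image"][140:190,215:275,::-1],None,fx=7,fy=7,interpolation=cv2.INTER_CUBIC); b=cv2.resize(c["image"][130:330,160:350,::-1],None,fx=2,fy=2,interpolation=cv2.INTER_CUBIC)
b=cv2.copyMakeBorder(b,0,max(0,350-b.shape[0]),0,0,0); a=cv2.copyMakeBorder(a,0,b.shape[0]-350,0,0,0); cv2.imwrite("pics/f8.png",np.hstack([a,b])[:600]); print(env.get_state()["ft_torque"])
E
```

```text
final [0.5641 0.1727 0.1064] sink3 [0.5631 0.1729 0.1035] first contact tcp z 0.1271
11.0667 [0.56406657 0.17321384 0.1035598 ] [6.49965751 0.19890803 5.67783848]
yaw -0.1814 z [ 0.0299  0.005  -0.9995] shift [ 0.0097 -0.0016 -0.3213] turn -0.0018
yaw -0.1814 z [ 0.0299  0.005  -0.9995] shift [ 0.0008  0.0016 -0.0093] turn -0.0018
[-0.24746161 -0.84679565  0.05667631]
```

View pics/f8.png

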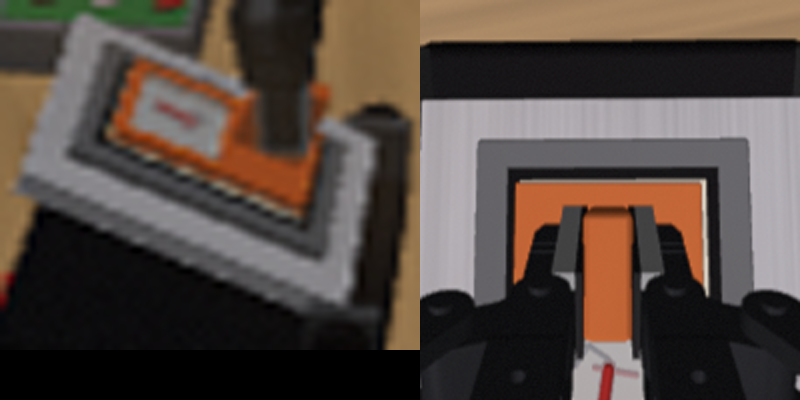

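Request:
{"method": "play_rows", "body": {"motion": [[0,[0,0,-0.015],0],[0,[0,0.003,-0.025],0],[0,[0,0.0045,-0.025],-0.002],[0,[0,0.0045,-0.015],-0.002],[0,[0,0.0045,-0.008],-0.002],[0,[0,0.0045,-0.001],-0.002],[0,[0,0.0045,-0.001],-0.002],[0,[0,0.0045,-0.001],-0.002]]}}

```text
clock: 11.83
tcp_pos: [0.5636, 0.1718, 0.1035]
tcp_rot: [-3.121, 0.281, -0.045]
wrist_force: [-1.6, -0.5, 8.2]
width: 0.0113
```

```bash
python3 tgt.py; python3 - <<'E'
from h import *
c2=imaging.camera("side"); c=imaging.camera("wrist")
a=cv2.resize(c2["image"][140:190,215:275,::-1],None,fx=7,fy=7,interpolation=cv2.INTER_CUBIC); b=cv2.resize(c["image"][130:330,160:350,::-1],None,fx=2,fy=2,interpolation=cv2.INTER_CUBIC)
b=cv2.copyMakeBorder(b,0,max(0,350-b.shape[0]),0,0,0); a=cv2.copyMakeBorder(a,0,b.shape[0]-350,0,0,0); cv2.imwrite("pics/f9.png",np.hstack([a,b])[:600]); print(env.get_state()["ft_torque"])
E
```

```text
final [0.5641 0.1727 0.1064] sink3 [0.5631 0.1729 0.1035] first contact tcp z 0.1271
11.8333 [0.56362552 0.17180512 0.10351224] [-1.59414878 -0.49894759  8.20300147]
yaw -0.1798 z [ 0.0293  0.0047 -0.9996] shift [ 0.0101 -0.0063 -0.3214] turn 0.0002
yaw -0.1798 z [ 0.0293  0.0047 -0.9996] shift [ 0.0014 -0.0032 -0.0094] turn 0.0002
[-0.34214289  0.79732095  0.05955432]
```

```bash
cat > chk.py <<'E'
from h import *
c=imaging.camera("wrist"); im=c["image"]; h=cv2.cvtColor(im,cv2.COLOR_RGB2HSV); g=cv2.cvtColor(im,cv2.COLOR_RGB2GRAY).astype(int)
o=(h[...,0]>5)&(h[...,0]<16)&(h[...,1]>150)&(h[...,2]>120)
for r in (224,228,234,242):
    k=np.where(o[r,180:340])[0]+180
    l,rr=k.min(),k.max(); row=g[r]
    kb=np.where(row[195:335]<60)[0]+195; P=[i for i in range(195,l) if row[i]<45],[i for i in range(rr+1,335) if row[i]<45]
    print(r,"orange",l,rr,"mid",(l+rr)/2,"black L",P[0][:1],P[0][-1:],"R",P[1][:1],P[1][-1:])
print("far black row",[int(np.median(g[r,235:285])) for r in range(195,228)])
for r in (202,208): print(r,"pad",[ (i,int(g[r,i])) for i in list(range(184,194))+list(range(320,332))])
print(env.get_state()["wrist_force"].round(1) if hasattr(env.get_state()["wrist_force"],"round") else env.get_state()["wrist_force"])
print("w3-like col", c["cx"])
E
python3 chk.py
```

```text
224 orange 208 300 mid 254.0 black L [202] [206] R [301] [306]
228 orange 208 300 mid 254.0 black L [202] [206] R [301] [306]
234 orange 208 300 mid 254.0 black L [201] [206] R [301] [306]
242 orange 208 300 mid 254.0 black L [201] [206] R [301] [306]
far black row [172, 172, 172, 166, 114, 95, 102, 102, 102, 102, 102, 102, 102, 102, 102, 102, 103, 102, 66, 27, 22, 22, 20, 33, 104, 177, 141, 115, 123, 124, 124, 124, 124]
202 pad [(184, 176), (185, 172), (186, 114), (187, 98), (188, 99), (189, 101), (190, 101), (191, 100), (192, 101), (193, 100), (320, 102), (321, 94), (322, 169), (323, 178), (324, 175), (325, 172), (326, 173), (327, 174), (328, 174), (329, 173), (330, 173), (331, 175)]
208 pad [(184, 176), (185, 172), (186, 116), (187, 100), (188, 100), (189, 100), (190, 101), (191, 101), (192, 101), (193, 101), (320, 103), (321, 93), (322, 136), (323, 175), (324, 176), (325, 174), (326, 172), (327, 174), (328, 175), (329, 174), (330, 174), (331, 175)]
[-1.8 -1.5  7.5]
w3-like col 253.4995857692339
```

```bash
python3 - <<'E'
from tgt import *
s=env.get_state(); c=imaging.camera("side"); h=cv2.cvtColor(c["image"],cv2.COLOR_RGB2HSV)
o=(h[...,0]>5)&(h[...,0]<16)&(h[...,1]>165)&(h[...,2]>120)
def Pt(x,y,z,sink=.003): return ap(T,np.array([[.072+x,y,.018-sink+z]]))
side=1 if proj(c,s,Pt(0,.028,0))[0,1]>proj(c,s,Pt(0,-.028,0))[0,1] else -1
q=np.array([proj(c,s,Pt(x,side*.028,0))[0] for x in (.042,-.042)]); print("pred edge",q.round(1).tolist(),"slope",((q[1]-q[0])[1]/(q[1]-q[0])[0]).round(3))
def edge(mask,x0,x1,y0,y1):
    out=[]
    for u in range(int(x0),int(x1)):
        k=np.where(mask[y0:y1,u])[0]
        if len(k): out.append((u,y0+k.max()))
    out=np.array(out); return out,np.polyfit(out[:,0],out[:,1],1)
e,f=edge(o,q[0,0]+3,q[1,0]-3,140,185); print("orange lower edge slope",f[0].round(3),"at mid",np.polyval(f,q[:,0].mean()).round(1),"pred",q[:,1].mean().round(1),len(e))
for th in (-.05,.05):
    Q=P.copy(); Q[3]+=th; T2=Tpanel(Q); qq=np.array([proj(c,s,ap(T2,np.array([[.072+x,side*.028,.015]])))[0] for x in (.042,-.042)]); print("slope if tilt",th,((qq[1]-qq[0])[1]/(qq[1]-qq[0])[0]).round(3))
# panel edge, same estimate on the picture: light aluminium lower border
m=(h[...,1]<60)&(h[...,2]>115)
q3=np.array([proj(c,s,ap(T,np.array([[x,side*.063,.008]])))[0] for x in (.142,.002)]); e,f=edge(m,q3[0,0]+5,q3[1,0]-5,140,200); print("panel edge slope",f[0].round(3),"pred",((q3[1]-q3[0])[1]/(q3[1]-q3[0])[0]).round(3))
for k in ("blue_slide","spool","varnish","fly_box"):
    for d in boxes_of(k,c)[:1]: print(k,np.round(d["uv"],1))
print(s["wrist_force"])
E
```

```text
pred edge [[229.6, 160.2], [257.2, 170.9]] slope 0.386
orange lower edge slope 0.403 at mid 162.8 pred 165.6 22
slope if tilt -0.05 0.339
slope if tilt 0.05 0.435
panel edge slope 0.418 pred 0.384
blue_slide [236.4 322.6]
spool [300.2 234.8]
varnish [316.5 293.1]
fly_box [230.6 136.8]
[-1.77889604 -1.47108491  7.48942807]
```

```bash
python3 - <<'E'
import cv2,numpy as np
from h import *
c=imaging.camera("side"); A=cv2.imread("pics/side.png"); B=c["image"][:,:,::-1].copy()
for n,im in (("start",A),("now",B)):
    g=cv2.GaussianBlur(cv2.cvtColor(im,cv2.COLOR_BGR2GRAY).astype(np.float32),(0,0),.6)
    # sub-pixel: level crossing 115 from light panel face down into black foot; and pad near edge (light->dark going up)
    P=[];Q=[]
    for u in range(226,258):
        col=g[:,u]; base=167+(u-222)*.39
        ks=[r for r in range(int(base)-9,int(base)+12) if col[r]>=125>col[r+1]]
        if ks: r=ks[-1]; P.append((u,r+(col[r]-125)/(col[r]-col[r+1])))
        if ks:
            r=ks[-1]; j=[k for k in range(r-1,r-12,-1) if col[k]>=125>col[k-1]]
            if j: k=j[0]; Q.append((u,k-(col[k]-125)/(col[k]-col[k-1])))
    for L in (P,Q):
        L=np.array(L); f=np.polyfit(L[:,0],L[:,1],1); res=L[:,1]-np.polyval(f,L[:,0]); ok=abs(res)<.7; f=np.polyfit(L[ok,0],L[ok,1],1); print(n,len(L),ok.sum(),f[0].round(4),np.polyval(f,242).round(2))
# orange/slide lower edge now, sub-pixel on R-B
d=cv2.GaussianBlur(B[...,2].astype(np.float32)-B[...,0],(0,0),.6); L=[]
for u in range(232,257):
    ks=[r for r in range(150,180) if d[r,u]>=70>d[r+1,u]]
    if ks: r=ks[-1]; L.append((u,r+(d[r,u]-70)/(d[r,u]-d[r+1,u])))
L=np.array(L); f=np.polyfit(L[:,0],L[:,1],1); print("orange",len(L),f.round(4),(L[:,1]-np.polyval(f,L[:,0])).std().round(2),L[:,1].round(1).tolist())
E
```

```text
start 32 32 0.4169 173.18
start 32 32 0.4182 170.43
now 32 32 0.4156 173.43
now 32 32 0.4204 170.42
orange 25 [ 0.4051 65.5647] 0.07 [159.6, 160.0, 160.3, 160.8, 161.1, 161.7, 162.1, 162.3, 162.8, 163.2, 163.7, 164.0, 164.3, 164.7, 165.1, 165.6, 166.0, 166.5, 166.9, 167.1, 167.6, 168.1, 168.6, 168.9, 169.2]
```

```bash
cat > slope.py <<'E'
from h import *
def go(B):
    d=cv2.GaussianBlur(B[...,2].astype(np.float32)-B[...,0],(0,0),.6); L=[]
    for u in range(233,256):
        ks=[r for r in range(150,180) if d[r,u]>=70>d[r+1,u]]
        if ks: r=ks[-1]; L.append((u,r+(d[r,u]-70)/(d[r,u]-d[r+1,u])))
    L=np.array(L); f=np.polyfit(L[:,0],L[:,1],1); print("orange slope",f[0].round(4),"at 244",np.polyval(f,244).round(2),(L[:,1]-np.polyval(f,L[:,0])).std().round(2))
if __name__=="__main__":
    im=cv2.imread("pics/s7.png"); B=np.zeros((384,512,3),np.uint8); B[120:200,190:290]=cv2.resize(im,(100,80),interpolation=cv2.INTER_AREA); print("s7"); go(B)
    go(imaging.camera("side")["image"][:,:,::-1].copy()); s=env.get_state(); print(s["tcp_pos"],s["wrist_force"],s["tcp_rot"])
E
echo
```

Request:
{"method": "play_rows", "body": {"motion": [[0,[0,0,0.004],0],[0,[0,0,0.008],0],[0,[0.001,0,0.012],0],[0,[0.002,0,0.013],0],[0,[0.003,0,0.013],0],[0,[0.003,0,0.013],0]]}}

```text
clock: 12.78
tcp_pos: [0.5647, 0.1717, 0.0999]
tcp_rot: [-3.121, 0.281, -0.045]
wrist_force: [-1.4, -1.3, 12.2]
width: 0.011
```

```bash
python3 slope.py
```

```text
s7
orange slope 0.4057 at 244 165.25 0.05
orange slope 0.41 at 244 165.33 0.07
[0.56473038 0.17165452 0.09990546] [-1.40901265 -2.24129233 12.47463947] [-3.1214221   0.28134338 -0.04543966]
```

Request:
{"method": "play_rows", "body": {"motion": [[0,[0,0,-0.018],0],[0,[-0.004,0,-0.034],0],[0,[-0.004,0,-0.034],0],[0,[-0.004,0,-0.024],0],[0,[-0.004,0,-0.016],0],[0,[-0.004,0,-0.011],0],[0,[-0.004,0,-0.011],0],[0,[-0.004,0,-0.011],0]]}}

```text
clock: 13.5
tcp_pos: [0.5632, 0.1718, 0.1027]
tcp_rot: [-3.122, 0.281, -0.044]
wrist_force: [-0.7, -0.6, 10.0]
width: 0.0108
```

```bash
python3 slope.py; python3 chk.py | head -7; python3 - <<'E'
from tgt import *
s=env.get_state(); c=imaging.camera("wrist")
a=proj(c,s,ap(T,np.array([[.029,0,.015],[.030,0,.015]]))); print("pred rows window edge, slide edge",a.round(2).tolist())
E
```

```text
s7
orange slope 0.4057 at 244 165.25 0.05
orange slope 0.4061 at 244 164.69 0.07
[0.56324206 0.17183098 0.10278981] [-2.66305912 -1.12863573  8.52434013] [-3.12179284  0.28119521 -0.04452106]
224 orange 208 300 mid 254.0 black L [201] [206] R [301] [306]
228 orange 208 300 mid 254.0 black L [201] [206] R [301] [306]
234 orange 208 300 mid 254.0 black L [201] [205] R [301] [306]
242 orange 208 300 mid 254.0 black L [201] [205] R [301] [306]
far black row [172, 173, 172, 149, 101, 95, 102, 103, 102, 102, 102, 102, 102, 102, 102, 102, 103, 91, 54, 25, 22, 22, 19, 44, 137, 187, 140, 114, 123, 124, 124, 124, 124]
202 pad [(184, 178), (185, 171), (186, 110), (187, 99), (188, 101), (189, 101), (190, 100), (191, 101), (192, 101), (193, 100), (320, 103), (321, 96), (322, 170), (323, 179), (324, 176), (325, 174), (326, 172), (327, 173), (328, 175), (329, 173), (330, 174), (331, 175)]
208 pad [(184, 177), (185, 171), (186, 110), (187, 99), (188, 100), (189, 100), (190, 101), (191, 99), (192, 100), (193, 100), (320, 103), (321, 90), (322, 132), (323, 175), (324, 177), (325, 175), (326, 173), (327, 173), (328, 174), (329, 173), (330, 175), (331, 175)]
pred rows window edge, slide edge [[252.25, 220.52], [252.25, 222.16]]
```

Request:
{"method": "play_rows", "body": {"motion": [[0,[0.001,0,-0.002],0],[0,[0.0015,0,-0.004],0],[0,[0.0015,0,-0.004],0],[0,[0.0015,0,-0.004],0],[0,[0.0015,0,-0.004],0],[0,[0.0015,0,-0.004],0]]}}

```text
clock: 14.15
tcp_pos: [0.5635, 0.1717, 0.1036]
tcp_rot: [-3.122, 0.281, -0.044]
wrist_force: [-0.4, -0.2, 8.0]
width: 0.011
```

```bash
python3 slope.py; python3 chk.py | sed -n '1p;4,5p;8p'
```

```text
s7
orange slope 0.4057 at 244 165.25 0.05
orange slope 0.4082 at 244 164.41 0.06
[0.5635322  0.17172878 0.10366861] [-0.75037566 -0.52986069  7.19083315] [-3.12199592  0.28114524 -0.0439482 ]
224 orange 208 300 mid 254.0 black L [201] [206] R [301] [306]
242 orange 208 300 mid 254.0 black L [201] [205] R [301] [306]
far black row [171, 172, 172, 146, 100, 95, 102, 102, 102, 102, 102, 102, 102, 102, 102, 103, 103, 90, 54, 25, 22, 22, 19, 45, 138, 187, 142, 115, 123, 124, 124, 124, 124]
[-0.6 -0.3  7.9]
```

Steady at about 7–8 N, centred and flush, so I am handing it in.

```bash
python3 -c "
from bench import order
print(order.finish_job())"
```

```text
the job is handed in; nothing more can be done
None
```

I gripped the orange slide by its fin and carried it over the stage. I pressed it against the slope so that it pivoted in the jaws to the slope angle, then lifted it slightly, centred it, and held it gripped on the pad. The job was handed in at about 14.5 s.

**Last checks:**
- **Centring across the slope:** the slide, the window and the pad all centre on image column 254 in the wrist view.
- **Centring along the slope:** the gap at the far edge is about 2 px, where 1.6 px is expected, so it is off by roughly 0.4 mm.
- **Push:** steady at about 7–8 N, with about 3 mm of pad sink and almost no sideways force.
- **Panel angle:** unchanged in the side view. The edge slope is 0.416–0.420 now, against 0.417–0.418 at the start.

**Checks that disagreed or stayed rough:**
- **Flushness:** the slide's edge reads 0.408 in the side view against about 0.418 for the panel, so up to about 0.6° of tilt or turn is left. Pressing at 12 N did not clearly change it, so I took it as flush within measurement noise.
- **Panel fit:** my fit gave about 20° of slope, but the edge slopes in the side view suggest about 22°.
- **Force while tilting:** it briefly reached about 24 N in total, close to the panel's 25 N limit. I then changed to sliding downhill, and the panel did not move.
- **Other objects:** the arm did not touch the blue slide, spool, bottle or fly box. Later network readings in the side view agree with the first ones within about 3 px.
- **Final picture:** the 12-picture limit ran out before the last pose, so the final checks were computed from camera images that I did not view.

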